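# Put the hand slicer back together after washing up

## Robot

A 7-joint arm with a two-finger parallel gripper is mounted at the origin on the work surface. World frame = base frame: x ahead of the robot, y to its left, z up, the work surface at z = 0. Lengths are in mm, angles in rad, forces in N, time in s.
With the tool pointing down it reaches from about 400 to 875 mm from the base axis. Payload 4.4 kg.
Tool frame: the origin (TCP) lies midway between the tips of the shut fingers; the grasp point (between the pads) lies 19 mm behind it; z points along the fingers, y is the line along which they close (so a half turn about z gives the same grasp; the last joint's range is limited). The gripper opens to 85 mm and grips with 20 to 120 N. Pads are 22 mm wide; open, the fingers measure 114 mm over their backs; the gripper's body (76 mm by 85 mm) begins 54 mm behind the grasp point. The pads swing forward as they close: fully open they stand 13 mm farther back than shut.
Start: joints at [-1.321, 0.628, 0.038, 1.517, -0.027, 0.996, -0.02], TCP at [201.851, 617.879, 231.313] pointing down, gripper open.
Joint ranges: [-3.06, 3.06], [-0.37, 2.12], [-1.25, 1.32], [0.18, 2.47], [-1.1, 4.24], [0.23, 1.98], [-2.94, 2.94]. Speed limits (rad/s): [2.57, 2.57, 3.14, 3.14, 3.14, 3.14, 3.14].

## Interface

Orientations are given as [roll, pitch, yaw] about the fixed x, y, z axes, in that order (R = Rz(yaw) Ry(pitch) Rx(roll)).
In Python, from cell import ctrl gives the robot as it stands.
- The arm moves only by the shell command python3 -m crank 'ROWS' [OPENING]. ROWS is JSON, a list that holds one entry, the list of rows, each a list of 4 numbers: the shift along the tool's x, y, z normalised to -1 to 1, where 1 is 2.5 cm, then the turn about the tool's z normalised to -1 to 1, where 1 is 0.08 rad. In form: [[[dx, dy, dz, turn], ...]]. A call has 1 to 12 rows; each row shifts and turns the commanded pose from where the row before left it, along the tool's axes as they then stand; what a row does not reach is not made up. A row lasts 1/12 s, in which the tool goes at most 41.7 mm and 7.16 degrees, less where a joint would pass 70% of its speed; a pose out of reach is approached as far as the arm can. A call with a number of a shift or a turn outside -1 to 1 is refused whole. A call with a gripper value outside its range is refused whole. OPENING is the closure, from -1 (fully open) to 1 (shut), set as the call begins (- or left out, the last holds). The fingers move at their own pace and stop on an object; the grip force is fixed at half the most. Time passes only in rows, so rows that do not move let the fingers close. It gives the time, the measured TCP pose, the force, the opening and the grip force at its end, in the units of the state.
- ctrl.read_state(): the state, without advancing time (a new reading comes with each control period).
- ctrl.get_image(name): name is "scene" or "top" or "wrist"; returns a dict with "img" (384x512x3 uint8, red, green, blue), "intrinsics" (3x3 intrinsics, pixels), "extrinsics" (4x4, takes a point from camera to world coordinates). Camera axes: x right, y up, looking along -z (the intrinsics and any distortion apply to the point x, -y, -z); pixel columns grow to the right and rows downward; lengths in mm; the calibration is good to about 2 mm. The wrist camera is an equidistant fisheye: a pixel r from the principal point sees the ray r / f radians off the axis. A picture is of the moment at which its call begins. There is no depth.
- ctrl.finish_job(): hands the job in; it is judged then, once.
Trained networks look in the newest picture that a camera, given by its name, has taken for a name from the list of things; names that differ only in an ending like _2 or _b are one class to them, and where a whole thing is asked for, a point or a joint stands for the part that bears it (a point fixed in the world has none). Each returns a list of dicts, best first, with "confidence" (0 to 1); they miss things now and then, are a little off and sometimes report something else, mostly with a low value. They report only what shows in the picture. A call takes as long as a camera call. They do not tell look-alikes from the thing itself.
- ctrl.find_in(camera, target): "position" ([row, column] in pixels, amid what is visible of it).
- ctrl.trace(camera, target): "mask" (384x512 bool, what is visible of it) and "position" ([row, column] in pixels, amid what is visible of it).
- ctrl.place_of(camera, target): "position" ([row, column] in pixels: a listed point, or the origin of a listed thing).
The state is a dict: "clock": time; "qpos": joint angles; "qd": joint speeds; "tau": joint torques, N m; "eef_pos": TCP position; "tool_rot": TCP orientation; "force": force on the tool from outside, world axes, zero at the start; "torque": the same for the moment, N m; "width": finger opening in mm; "gripper_force": force on a finger pad.
Only numpy, scipy, OpenCV 4.12 (cv2) and the standard library are available. Lean on these libraries where they do the work, as an engineer would, in place of code of your own. Each camera call takes 0.05 s, during which the arm holds its last target. There are 200 camera calls.

## Task

Put the hand slicer back in order after washing up: tuck the long insert's tongue under the lip at the low end of the window in the sloping deck, swing its other end down until it lies fully home, and slide the catch on the rail right down to its stop so that it holds the insert. Lower the round-ended insert, without dropping it, flat into the nest of its own shape in the storage case. Do not force the inserts, and leave the bowl, the hand guard and the jar where they are.

Things in the scene. Friction and masses are not known exactly. Their poses are not given: they have to be found in the camera images.
- deck: Slicer's white sloping channel, 300 x 96, fixed, low end to the robot, slope 22 degrees. x up the slope, y left, z square off it. Origin: middle of the insert's seat, 85 above the counter. In mm here: window x -50 to 53, y +-32.5; ledges to sit on at z 0 (|y| 22 to 32.5, open between); sliding surface z 14. Long insert is home when its frame meets this one (x 0 to 3).
- lip (a point): Middle of the lip's upper edge at the low end of the window: deck x -50, z 14 mm, deck axes. The lip (deck x -60 to -50, z 7 to 14) overhangs the tongue's recess, whose back is at x -60. The window is too short for the long insert to go in flat: tongue first, its upper end raised 9 to 16 degrees off the deck, then swing down.
- gap_left (a point): Middle of the finger gap in the left rail (deck x 4, y 40, z 0; another at y -40). The side rails (|y| 32.5 to 48, top at deck z 20) are cut away at deck x -26 to 34, open to the outside and down to z -24, so that fingers reach both sides of the insert.
- insert_long: Long insert, white with steel face and small teeth 3 high. Block 100 (x) x 60 (y) x 14, about 0.1 to 0.17 kg; origin at the centre of its underside. At the -x end a tongue 8 long (x -58 to -50), 36 wide, 4 thick, level with the underside. Starts flat on the counter, face up, tongue towards the robot. Grip across the 60 mm.
- latch (a joint): Grey catch on the left rail above the window: m slid down the slope (-x of the deck) from open (0) to its stop (0.030). Starts at 0 to 0.005; friction 2.5 N. Closed, its ear covers the last 11 mm of the insert's upper left corner, 2 mm above a seated insert; an insert not fully down blocks it.
- latch_grip (a point): Point inside the catch's thumb piece, a block 14 x 14 and 22 tall, square off the deck: its foot (on a plate, 28 x 16) is 15.5 below this point, its top 6.5 above. It moves with the catch: open it is at deck x 76, y 40, z 40 mm; closed at x 46. Axes as the deck's.
- insert_round: Round-ended insert, white with perforated steel face, teeth 2 high. 80 (x) x 60 (y) x 14; the -x end is square, the +x end a half circle of radius 30. Origin: centre of the underside, 40 from either end. About 0.08 to 0.15 kg. Starts flat on the counter, face up, round end away from the robot. Grip across the 60 mm.
- case: Open grey storage case, fixed, 150 (x) x 196 (y), floor 6 thick, nest walls up to 16, rim up to 12 above the counter. Two nests: the round-ended one at y +49 mm; a long one at y -49, which stays empty in this job. Origin: centre of the underside.
- nest_round (a point): Centre of the floor of the round-ended nest, 6 above the counter; axes as the case's. 86 x 65, walls 10 high, square at -x, a half round of flats at +x: 3 clearance at the ends, 2.5 at the sides. Side walls and rim are cut away at x -22 to 22 for the fingers. The round-ended insert is in place when its frame meets this one.
- bowl: Blue bowl, 124 across, 55 high; origin under its centre. Bystander.
- guard: The slicer's hand guard, a white disc 94 across with a knob, 55 high; origin under its centre. Bystander.
- jar: Glass jar with a steel lid, 80 across, 110 high; origin under its centre. Bystander.
There are look-alikes about, which are no part of the job. Leave any green, red or turquoise look-alike of the insert_long alone.

How it is judged (in metres and radians):
On the way:
1. The round-ended insert is lowered right into its nest in the fingers, not dropped in (z of insert_round in the frame of nest_round below 0.007 m and horizontal distance between insert_round and nest_round below 0.008 m and contact force between the fingers and insert_round above 0.5 N), for 0.05 s.
At the end, for the whole second after the job is handed in: Long insert home in the deck window: within 5 mm along and 4 across, under 2.5 mm proud, parallel within 2 degrees; catch within 4 mm of its closed stop; round-ended insert flat in the round-ended nest within 5 mm, under 2.5 mm proud; both at rest (x of insert_long in the frame of deck between -0.003 and 0.005 m and y of insert_long in the frame of deck between -0.004 and 0.004 m and z of insert_long in the frame of deck between -0.003 and 0.0025 m and angle between the z axis of insert_long and the z axis of deck, either way round below 0.035 rad and angle between the x axis of insert_long and the x axis of deck, either way round below 0.06 rad and value of joint latch above 0.026 m and x of insert_round in the frame of nest_round between -0.005 and 0.005 m and y of insert_round in the frame of nest_round between -0.004 and 0.004 m and z of insert_round in the frame of nest_round between -0.003 and 0.0025 m and angle between the z axis of insert_round and the z axis of nest_round, either way round below 0.04 rad and angle between the x axis of insert_round and the x axis of nest_round, either way round below 0.1 rad and linear speed of each of insert_long, insert_round below 0.02 m/s and angular speed of each of insert_long, insert_round below 0.2 rad/s); the robot touches nothing.
It fails at once if The bowl, hand guard or jar is shifted by more than 2 cm (distance of any of bowl, guard, jar from where it was at the start of the episode above 0.02 m).
It fails at once if An insert is forced: the long one pressed against the slicer with more than 100 N, or the round-ended one against the case with more than 60 N (contact force between insert_long and deck above 100 N or contact force between insert_round and case above 60 N).
It also fails if it takes over 72 s, if anything falls off the work surface, if the arm or the gripper's body presses on something with over 40 N, if the wrist force passes 120 N, or if a joint passes its speed limit or range.

## Working session

There is one attempt and no reset: what is moved stays moved. The work goes in short steps, Python scripts to look and compute and a shell command to move; the robot and the scene stay as the last step left them, time stands still between calls to the robot, and variables do not carry over. Pictures are saved under pics/ and viewed, at most 10 in all, crops included, and the job is handed in when it is done.

```bash
ls; mkdir -p pics; cat > h.py <<'E'
import numpy as np, cv2
from cell import ctrl
from scipy.spatial.transform import Rotation as R
def ray(c,rc):
    K=np.array(c["intrinsics"]);E=np.array(c["extrinsics"])
    r,col=rc; x=(col-K[0,2])/K[0,0]; y=(r-K[1,2])/K[1,1]
    d=E[:3,:3]@np.array([x,-y,-1.]); return E[:3,3],d/np.linalg.norm(d)
def onz(c,rc,z):
    o,d=ray(c,rc); return o+d*(z-o[2])/d[2]
def proj(c,p):
    K=np.array(c["intrinsics"]);E=np.array(c["extrinsics"])
    q=E[:3,:3].T@(np.asarray(p,float)-E[:3,3]); return np.array([K[1,2]+K[1,1]*(-q[1]/-q[2]),K[0,2]+K[0,0]*q[0]/-q[2]])
def tri(cs,rcs):
    A=0;b=0
    for c,rc in zip(cs,rcs):
        o,d=ray(c,rc);P=np.eye(3)-np.outer(d,d);A=A+P;b=b+P@o
    return np.linalg.solve(A,b)
E
cat > a.py <<'E'
from h import *
C={}
for n in("scene","top"):
    c=ctrl.get_image(n);C[n]=c;cv2.imwrite(f"pics/{n}0.png",c["img"][:,:,::-1])
    print(n,np.round(c["intrinsics"],1).tolist(),np.round(c["extrinsics"],3).tolist())
for t in["deck","lip","gap_left","insert_long","latch_grip","insert_round","case","nest_round","bowl","guard","jar"]:
    for n in C: print(t,n,[(np.round(d["position"],1).tolist(),round(d["confidence"],2)) for d in ctrl.place_of(n,t)])
print(ctrl.read_state())
E
python3 a.py
```

```text
pics
scene [[393.3, 0.0, 256.9], [0.0, 393.3, 185.4], [0.0, 0.0, 1.0]] [[0.15, -0.72, 0.678, 1345.508], [0.989, 0.1, -0.113, -28.381], [0.013, 0.687, 0.727, 965.13], [0.0, 0.0, 0.0, 1.0]]
top [[432.6, 0.0, 258.0], [0.0, 432.6, 194.9], [0.0, 0.0, 1.0]] [[0.002, 0.986, -0.165, 329.808], [-1.0, 0.002, 0.001, 103.415], [0.001, 0.165, 0.986, 1542.124], [0.0, 0.0, 0.0, 1.0]]
deck scene [([202.1, 129.6], 0.66)]
deck top [([207.4, 363.8], 0.95), ([220.1, 365.6], 0.69)]
lip scene [([201.3, 145.5], 0.73), ([192.3, 132.7], 0.61)]
lip top [([220.7, 365.5], 0.96)]
gap_left scene [([199.3, 147.9], 0.92), ([274.8, 190.0], 0.67)]
gap_left top [([204.8, 355.1], 0.65)]
insert_long scene [([153.0, 280.7], 0.94), ([167.7, 182.8], 0.8), ([233.6, 227.1], 0.7), ([247.9, 332.1], 0.65), ([188.3, 309.4], 0.27)]
insert_long top [([270.5, 224.3], 0.85), ([264.4, 321.6], 0.84), ([182.0, 287.8], 0.6), ([162.7, 202.1], 0.58)]
latch_grip scene [([197.5, 134.5], 0.56), ([199.5, 144.7], 0.19)]
latch_grip top [([186.1, 361.1], 0.58)]
insert_round scene [([192.8, 215.5], 0.59)]
insert_round top [([231.5, 294.2], 0.86)]
[... 419 characters left out ...]
.2, 'qpos': array([-1.32079927,  0.6284206 ,  0.03850112,  1.51737309, -0.02698817,
        0.99629279, -0.01995838]), 'qd': array([ 1.47188945e-03,  1.54667160e-03,  1.23957754e-03,  9.65578825e-04,
        4.58204410e-05, -1.26097576e-03, -1.72484193e-03]), 'tau': array([ 1.38345044e-04, -5.63284528e+01,  1.22547671e+00, -1.93790960e+01,
        1.08381553e-02,  1.39918171e-03,  9.17084350e-06]), 'eef_pos': array([201.85981643, 617.8919565 , 231.30871691]), 'tool_rot': array([ 3.14156868e+00, -2.56731822e-05,  2.82581834e+00]), 'force': array([-0.41847541,  0.55731119, -0.02781481]), 'torque': array([-0.00657986,  0.01229739,  0.01583299]), 'gripper_force': 0.0, 'width': 85.34170713667588}
```

```bash
python3 - <<'E'
import cv2
a=cv2.imread("pics/scene0.png");b=cv2.imread("pics/top0.png")
cv2.imwrite("pics/topz.png",cv2.resize(b[110:310,110:410],(800,533),interpolation=2))
cv2.imwrite("pics/scz.png",cv2.resize(a[120:300,90:390],(800,480),interpolation=2))
E
```

```text
(no output)
```

View pics/topz.png

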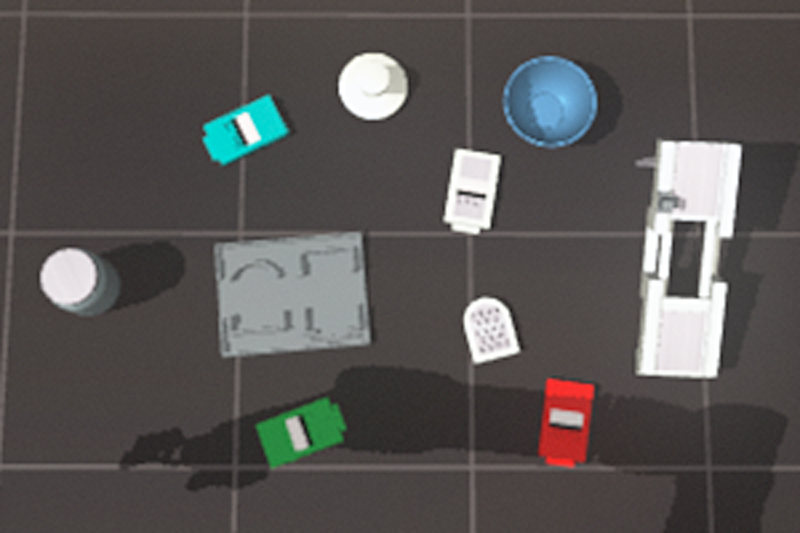

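View pics/scz.png

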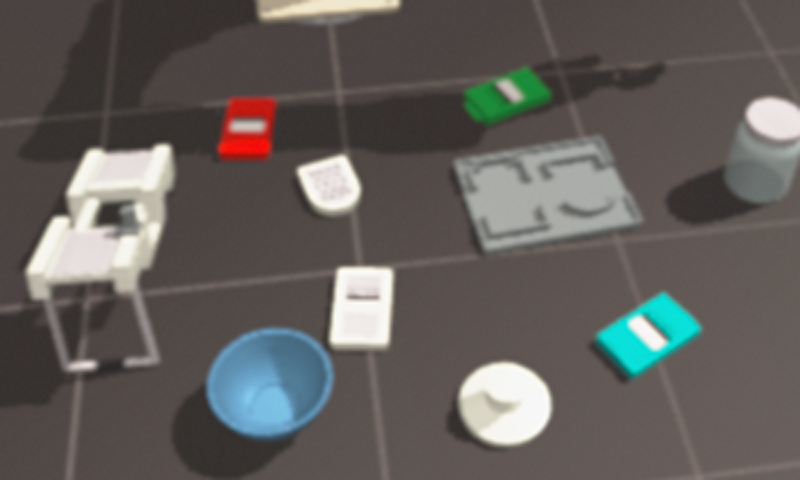

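White block candidates for insert_long in the top view: red (264,322), green (270,224), turquoise (163,202) and white (182,288). Only the white one at (182,288) fits; it has a steel face and its tongue points to the robot. I'll confirm it in one crop and fit silhouettes.

```bash
cat >> h.py <<'E'
def projN(c,P,fish=False):
    K=np.array(c["intrinsics"]);E=np.array(c["extrinsics"])
    q=(np.asarray(P,float)-E[:3,3])@E[:3,:3]; x,y,z=q[:,0],-q[:,1],-q[:,2]
    if fish:
        r=np.hypot(x,y);th=np.arctan2(r,z);s=th/np.maximum(r,1e-9)
    else: s=1/z
    return np.c_[K[0,2]+K[0,0]*x*s,K[1,2]+K[1,1]*y*s]
SS=8
def sil(c,bodies,T,fish=False):
    m=np.zeros((384,512),np.uint8)
    big=np.zeros((384*2,512*2),np.uint8)
    for b in bodies:
        u=projN(c,b@T[:3,:3].T+T[:3,3],fish)
        h=cv2.convexHull(u.astype(np.float32))
        cv2.fillConvexPoly(big,np.round((h*2+.5)*16).astype(np.int32),255,cv2.LINE_AA,4)
    return cv2.resize(big,(512,384),interpolation=cv2.INTER_AREA)/255.
def box(x0,x1,y0,y1,z0,z1): return np.array([[x,y,z] for x in(x0,x1) for y in(y0,y1) for z in(z0,z1)],float)
LONG=[box(-50,50,-30,30,0,14),box(-58,-50,-18,18,0,4)]
a=np.linspace(-np.pi/2,np.pi/2,25)
_p=np.r_[[[-40,-30],[-40,30]],np.c_[10+30*np.cos(a),30*np.sin(a)]]
ROUND=[np.r_[np.c_[_p,0*_p[:,0]],np.c_[_p,0*_p[:,0]+14]]]
CASE=[box(-75,75,-98,98,0,12)]
def pose(x,y,yaw,z=0,pitch=0):
    T=np.eye(4);T[:3,:3]=R.from_euler("ZY",[yaw,pitch]).as_matrix();T[:3,3]=x,y,z;return T
from scipy.optimize import minimize
def fit(obs,bodies,x0,z=0,pitch=0):
    "obs: list of (cam,mask,fish)"
    def f(v):
        return sum(np.abs(sil(c,bodies,pose(v[0],v[1],v[2]/50,z,pitch),fi)-m).sum()/m.sum() for c,m,fi in obs)/len(obs)
    x0=np.array([x0[0],x0[1],x0[2]*50]);best=None
    for s in(12,4):
        S=np.vstack([x0,x0+np.diag([s,s,s])]);r=minimize(f,S[0],method="Nelder-Mead",options=dict(initial_simplex=S,xatol=.05,fatol=1e-5));x0=r.x
    return np.round([x0[0],x0[1],x0[2]/50,r.fun],3)
def mask(cam,t,near=None):
    L=ctrl.trace(cam,t)
    if near is not None: L=[d for d in L if np.hypot(*(np.array(d["position"])-near))<25]
    return L[0]["mask"].astype(float) if L else None
E
python3 - <<'E'
from h import *
C={n:ctrl.get_image(n) for n in("top","scene")}
cv2.imwrite("pics/confirm.png",cv2.resize(C["top"]["img"][160:205,260:320,::-1],(600,450),interpolation=2))
import pickle
out={}
for t,b,n,x0 in[("insert_long",LONG,[(182,288),(233,227)],None),("insert_round",ROUND,[(231,294),(190,215)],None),("case",CASE,[(220,220),(194,295)],None)]:
    g=onz(C["top"],n[0],7)
    M=[mask(c,t,np.array(k)) for c,k in zip(C,n)]
    obs=[(C[c],m,False) for c,m in zip(C,M) if m is not None]
    for o in obs: print(t,"alone",fit([o],b,(g[0],g[1],0)), o[1].sum())
    print(t,fit(obs,b,(g[0],g[1],0)))
for t,z in[("deck",85),("lip",None),("gap_left",None),("latch_grip",None)]:
    pass
D=[ctrl.trace(c,"deck") for c in C]
pickle.dump((C,D),open("d.pkl","wb"))
for L in D: print([(d["position"],d["confidence"],d["mask"].sum()) for d in L])
v=[np.where(d[0]["mask"][...,None],C[c]["img"],C[c]["img"]//3) for c,d in zip(C,D) if d]
cv2.imwrite("pics/dk.png",np.hstack([cv2.resize(v[0][150:270,330:410],(400,600),interpolation=2),cv2.resize(v[1][160:270,90:170],(400,600),interpolation=2)])[...,::-1])
E
```

```text
insert_long alone [ 6.40148e+02  1.35700e+00 -1.61000e-01  9.60000e-02] 478.0
insert_long alone [ 6.42464e+02 -4.48200e+00 -1.85000e-01  7.90000e-02] 633.0
insert_long [ 6.40897e+02 -1.74200e+00 -1.72000e-01  1.35000e-01]
insert_round alone [ 4.53414e+02 -1.90010e+01  2.80000e-01  6.30000e-02] 391.0
insert_round alone [ 4.50909e+02 -2.53640e+01  2.48000e-01  1.95000e-01] 318.0
insert_round [ 4.52861e+02 -2.03460e+01  3.12000e-01  1.61000e-01]
case alone [4.96760e+02 2.42427e+02 1.00000e-01 2.80000e-02] 2396.0
case alone [4.96920e+02 2.36479e+02 8.50000e-02 5.20000e-02] 2123.0
case [4.96838e+02 2.39568e+02 1.01000e-01 5.50000e-02]
[([204.8, 370.3], 0.6, np.int64(2346))]
[([204.5, 130.3], 0.97, np.int64(1857))]
```

View pics/confirm.png

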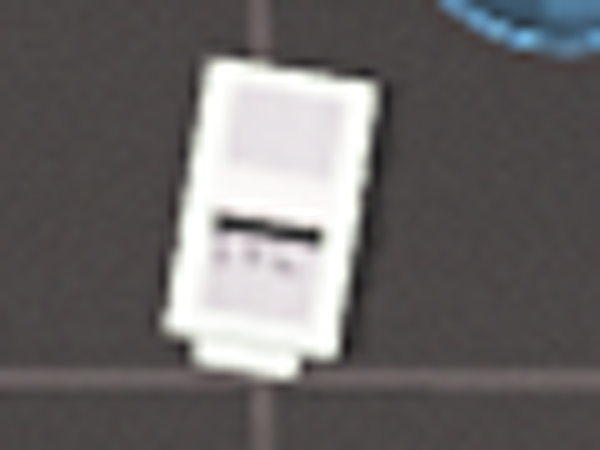

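View pics/dk.png

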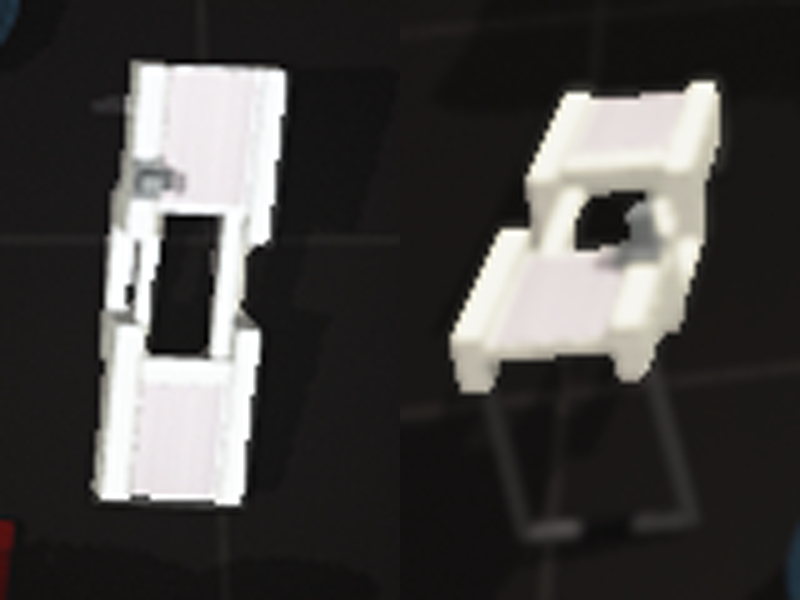

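```bash
cat > plan.py <<'E'
import sys
from h import *
s=ctrl.read_state();p=s["eef_pos"];yaw=s["tool_rot"][2]
tx,ty,tz,tyaw=[float(v) for v in sys.argv[1:5]]
w=(tyaw-yaw+np.pi)%(2*np.pi)-np.pi
d=np.array([tx,ty,tz])-p
for n,a in(("before turn",yaw),("after turn",tyaw)):
    X=np.array([np.cos(a),np.sin(a),0]);Y=np.array([np.sin(a),-np.cos(a),0])
    print(n,"units x,y,z:",np.round([d@X/25,d@Y/25,-d[2]/25],2),"turn units",round(-w/.08,2))
E
python3 - <<'E'
from h import *
import pickle
C,D=pickle.load(open("d.pkl","rb"))
# deck: slope up along deck x => pitch -22deg
def ch(x0,x1,zb): return [box(x0,x1,-48,48,zb,14),box(x0,x1,32.5,48,zb,20),box(x0,x1,-48,-32.5,zb,20)]
for zb in(-4,-14,-24):
    B=ch(-150,-50,zb)+ch(53,150,zb)+[box(-50,-26,32.5,48,zb,20),box(-50,-26,-48,-32.5,zb,20),box(34,53,32.5,48,zb,20),box(34,53,-48,-32.5,zb,20),box(-50,53,22,32.5,-24,0),box(-50,53,-32.5,-22,-24,0)]
    obs=[(C[c],d[0]["mask"].astype(float),False) for c,d in zip(C,D)]
    g=onz(C["top"],(207.4,363.8),85)
    for o in obs+[None]: print(zb,fit([o] if o else obs,B,(g[0],g[1],0),85,-np.radians(22)))
E
python3 plan.py 453 -20 231 -2.84; python3 plan.py 497 240 231 3.24
```

```text
-4 [ 5.35107e+02 -2.66402e+02 -4.00000e-02  1.09000e-01]
-4 [ 5.38106e+02 -2.70664e+02 -3.60000e-02  1.64000e-01]
-4 [ 5.35538e+02 -2.67863e+02 -3.70000e-02  1.54000e-01]
-14 [ 5.34010e+02 -2.66959e+02 -3.90000e-02  1.17000e-01]
-14 [ 5.33360e+02 -2.70971e+02 -3.10000e-02  2.07000e-01]
-14 [ 5.34022e+02 -2.68957e+02 -3.90000e-02  1.74000e-01]
-24 [ 5.33851e+02 -2.67503e+02 -4.20000e-02  1.32000e-01]
-24 [ 5.31291e+02 -2.71093e+02 -2.40000e-02  2.81000e-01]
-24 [ 5.33269e+02 -2.69615e+02 -3.80000e-02  2.14000e-01]
before turn units x,y,z: [-1.747e+01 -2.113e+01  1.000e-02] turn units -7.72
after turn units x,y,z: [-2.010e+00 -2.735e+01  1.000e-02] turn units -7.72
before turn units x,y,z: [-1.592e+01 -1.070e+01  1.000e-02] turn units -5.18
after turn units x,y,z: [-1.026e+01 -1.620e+01  1.000e-02] turn units -5.18
```

```bash
python3 -m crank '[[[-1,-0.67,0,0],[-1,-0.67,0,0],[-1,-0.67,0,0],[-1,-0.67,0,0],[-1,-0.67,0,0],[-1,-0.67,0,0],[-1,-0.67,0,0],[-1,-0.67,0,0],[-1,-0.67,0,0],[-1,-0.67,0,0],[-1,-0.67,0,0],[-1,-0.67,0,0]]]' -1; python3 -m crank '[[[-1,-0.67,0,0],[-1,-0.67,0,0],[-1,-0.67,0,0],[-1,-0.67,0,0],[0,0,0,-1],[0,0,0,-1],[0,0,0,-1],[0,0,0,-1],[0,0,0,-1],[0,0,0,0],[0,0,0,0],[0,0,0,0]]]'
python3 - <<'E'
from h import *
c=ctrl.get_image("wrist");s=ctrl.read_state();print(s["eef_pos"],s["tool_rot"],s["clock"])
print(np.round(c["intrinsics"],1).tolist(),np.round(c["extrinsics"],3).tolist())
for t in("case","nest_round"): print(t,[(d["position"],d["confidence"]) for d in ctrl.place_of("wrist",t)])
L=ctrl.trace("wrist","case");print([(d["position"],d["confidence"]) for d in L])
m=L[0]["mask"]
print(fit([(c,m.astype(float),True)],CASE,(497,240,.1)))
print(projN(c,[[497,240,0]],True))
cv2.imwrite("pics/w1.png",np.where(m[...,None],c["img"],c["img"]//2)[...,::-1])
E
```

```text
clock: 2.7
eef_pos: [425.4, 332.5, 231.5]
tool_rot: [3.141, 0.0, 2.826]
force: [-0.7, -0.1, 0.5]
width: 85.6
gripper_force: 0.0
clock: 3.7
eef_pos: [498.9, 238.9, 231.4]
tool_rot: [3.142, 0.0, -3.059]
force: [-1.1, -0.7, 0.6]
width: 85.4
gripper_force: 0.0
[498.86054763 238.89250254 231.32743775] [-3.14157576e+00  5.00441508e-05 -3.05903100e+00] 3.75
[[297.3, 0.0, 259.4], [0.0, 297.3, 191.1], [0.0, 0.0, 1.0]] [[-0.082, -0.961, -0.264, 432.144], [0.997, -0.079, -0.021, 232.755], [-0.001, -0.265, 0.964, 373.02], [0.0, 0.0, 0.0, 1.0]]
case [([168.9, 257.2], 0.65)]
nest_round [([163.2, 298.1], 0.7)]
[([163.8, 260.6], 0.85)]
[4.96166e+02 2.37899e+02 9.10000e-02 2.10000e-02]
[[261.15797539 162.79868121]]
```

View pics/w1.png

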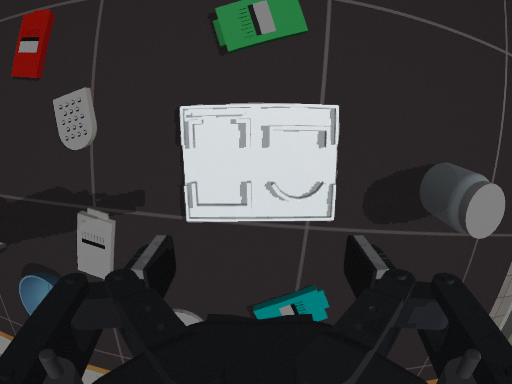

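The wrist view shows the case centred at (164,261), with the round nest on its right half at about (163,298). The round insert is at (118,76), the long white one at (243,96). Next I go over the round insert.

```bash
python3 plan.py 453 -20 231 -2.84
```

```text
before turn units x,y,z: [ 2.690e+00 -1.017e+01  1.000e-02] turn units -2.72
after turn units x,y,z: [ 4.83 -9.35  0.01] turn units -2.72
```

```bash
python3 -m crank '[[[0.27,-1,0,0],[0.27,-1,0,0],[0.27,-1,0,0],[0.27,-1,0,0],[0.27,-1,0,0],[0.27,-1,0,0],[0.27,-1,0,0],[0.27,-1,0,0],[0.27,-1,0,0],[0.27,-1,0,-0.9],[0,0,0,-0.9],[0,0,0,-0.9]]]' -1; python3 -m crank '[[[0,0,0,0],[0,0,0,0]]]'
python3 - <<'E'
from h import *
c=ctrl.get_image("wrist");s=ctrl.read_state();print(s["eef_pos"],s["tool_rot"],s["clock"])
for t,b,x0 in(("insert_round",ROUND,(453,-20,.3)),("insert_long",LONG,(641,-1,-.17))):
    u=projN(c,[[x0[0],x0[1],7]],True)[0]
    for d in ctrl.trace("wrist",t):
        if np.hypot(*(np.array(d["position"])-u[::-1]))<30:
            print(t,d["position"],d["mask"].sum(),fit([(c,d["mask"].astype(float),True)],b,x0))
L=ctrl.trace("wrist","deck");print([(d["position"],d["confidence"],d["mask"].sum()) for d in L])
cv2.imwrite("pics/w2.png",c["img"][...,::-1])
E
```

```text
clock: 4.9
eef_pos: [452.3, -17.8, 231.4]
tool_rot: [-3.141, -0.0, -2.842]
force: [0.8, 0.1, 0.0]
width: 86.0
gripper_force: 0.0
clock: 5.07
eef_pos: [452.7, -15.9, 231.4]
tool_rot: [3.141, 0.0, -2.844]
force: [1.0, -0.4, -0.6]
width: 85.5
gripper_force: 0.0
[452.70449064 -15.66793751 231.36237054] [ 3.14149750e+00  2.47243742e-04 -2.84322948e+00] 5.1167
insert_round [157.8, 252.1] 3017 [ 4.51876e+02 -2.43140e+01  2.65000e-01  2.90000e-02]
[([166.8, 40.8], 0.96, np.int64(14075))]
```

```bash
python3 plan.py 451.9 -24.3 -3 -2.876
```

```text
before turn units x,y,z: [ 0.13 -0.33  9.37] turn units 0.43
after turn units x,y,z: [ 0.12 -0.33  9.37] turn units 0.43
```

```bash
python3 -m crank '[[[0.12,-0.33,1,0.43],[0,0,1,0],[0,0,1,0],[0,0,1,0],[0,0,1,0],[0,0,1,0],[0,0,1,0],[0,0,0.8,0],[0,0,0.5,0],[0,0,0.4,0],[0,0,0,0]]]' -1;  python3 plan.py 451.9 -24.3 -3 -2.876
```

```text
clock: 6.18
eef_pos: [449.9, -25.3, 21.0]
tool_rot: [3.141, -0.009, -2.874]
force: [-0.5, -0.5, 0.4]
width: 85.3
gripper_force: 0.0
before turn units x,y,z: [-0.09  0.02  0.96] turn units 0.02
after turn units x,y,z: [-0.09  0.02  0.96] turn units 0.02
```

```bash
python3 -m crank '[[[0,0,0.4,0],[0,0,0.27,0],[0,0,0,0],[0,0,0,0],[0,0,0,0]]]' -1;  python3 plan.py 451.9 -24.3 -3 -2.876
```

```text
clock: 6.6
eef_pos: [450.6, -25.5, 6.2]
tool_rot: [-3.141, -0.006, -2.876]
force: [0.6, -0.6, -0.1]
width: 85.3
gripper_force: 0.0
before turn units x,y,z: [-0.06  0.03  0.37] turn units 0.01
after turn units x,y,z: [-0.06  0.03  0.37] turn units 0.01
```

```bash
python3 -m crank '[[[0,0,0,0],[0,0,0,0],[0,0,0,0],[0,0,0,0],[0,0,0,0],[0,0,0,0],[0,0,0,0],[0,0,0,0]]]' 1;  python3 plan.py 451.9 -24.3 -3 -2.876
```

```text
clock: 7.27
eef_pos: [450.6, -25.4, 6.8]
tool_rot: [-3.14, -0.005, -2.875]
force: [-2.2, 0.7, 11.9]
width: 57.3
gripper_force: 61.2
before turn units x,y,z: [-0.06  0.03  0.39] turn units 0.01
after turn units x,y,z: [-0.06  0.03  0.39] turn units 0.01
```

```bash
python3 -m crank '[[[0,0,-0.4,0],[0,0,-0.6,0],[0,0,-1,0],[0,0,-1,0],[0,0,-1,0],[0,0,-1,0],[0,0,-1,0],[0,0,-1,0],[0,0,0,0],[0,0,0,0]]]' 1
python3 - <<'E'
from h import *
c=ctrl.get_image("wrist");s=ctrl.read_state();p=s["eef_pos"];print(p,s["tool_rot"],s["width"])
L=ctrl.trace("wrist","insert_round");print([(d["position"],d["confidence"],d["mask"].sum()) for d in L])
cv2.imwrite("pics/w3.png",c["img"][...,::-1])
for zz in(-10,-5,0,5,10): 
  if L: print(zz,fit([(c,L[0]["mask"].astype(float),True)],ROUND,(p[0],p[1],.265),z=p[2]+zz))
E
python3 plan.py 491.7 286.7 120 -3.05
```

```text
clock: 8.1
eef_pos: [451.9, -25.3, 181.7]
tool_rot: [-3.14, -0.004, -2.876]
force: [-0.9, 0.3, -1.9]
width: 56.8
gripper_force: 64.2
[450.98404393 -25.4323599  180.66554053] [-3.14060274 -0.00692083 -2.87568723] 57.39634830565446
[([231.3, 259.6], 0.85, np.int64(15785))]
-10 [ 4.54625e+02 -2.50080e+01  2.66000e-01  3.90000e-02]
-5 [ 4.53487e+02 -2.54460e+01  2.73000e-01  3.80000e-02]
0 [ 4.52271e+02 -2.50160e+01  2.77000e-01  1.05000e-01]
5 [ 4.52092e+02 -2.77980e+01  2.76000e-01  1.78000e-01]
10 [ 4.5105e+02 -2.6975e+01  2.6800e-01  2.5900e-01]
before turn units x,y,z: [-4.87 11.61  2.4 ] turn units 2.18
after turn units x,y,z: [-2.78 12.28  2.4 ] turn units 2.18
```

View pics/w3.png

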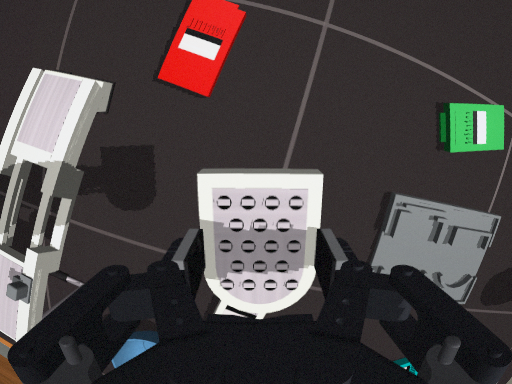

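The picture shows the round insert held squarely between the pads at (235,260), level. I carry it to the nest.

```bash
python3 plan.py 489.7 286.5 60 -3.05; python3 -m crank '[[[-0.42,0.97,0,0],[-0.42,0.97,0,0],[-0.42,0.97,0,0],[-0.42,0.97,0,0],[-0.42,0.97,0,0],[-0.42,0.97,0,0],[-0.42,0.97,0,0],[-0.42,0.97,0,0],[-0.42,0.97,0,0],[-0.42,0.97,0,0],[-0.42,0.97,0,0],[-0.3,0.9,0,0]]]' 1; python3 -m crank '[[[0,0,0.8,1],[0,0,1,1],[0,0,1,0.2],[0,0,1,0],[0,0,0.6,0],[0,0,0,0],[0,0,0,0]]]';  python3 plan.py 489.7 286.5 60 -3.05
```

```text
before turn units x,y,z: [-4.79 11.62  4.8 ] turn units 2.18
after turn units x,y,z: [-2.7  12.28  4.8 ] turn units 2.18
clock: 9.2
eef_pos: [493.2, 287.6, 177.7]
tool_rot: [-3.141, -0.01, -2.874]
force: [0.7, -0.5, -1.1]
width: 57.0
gripper_force: 64.3
clock: 9.78
eef_pos: [491.7, 285.5, 67.9]
tool_rot: [-3.138, -0.01, -3.05]
force: [-0.4, 0.7, 0.2]
width: 57.0
gripper_force: 64.4
before turn units x,y,z: [0.08 0.05 0.31] turn units -0.0
after turn units x,y,z: [0.08 0.05 0.31] turn units -0.0
```

```bash
python3 - <<'E'
from h import *
c=ctrl.get_image("wrist");s=ctrl.read_state();p=s["eef_pos"];print(p,s["tool_rot"])
I=ctrl.trace("wrist","insert_round")[0]["mask"];L=ctrl.trace("wrist","case");K=L[0]["mask"]
cv2.imwrite("pics/w4.png",np.where(K[...,None],c["img"],c["img"]//2)[...,::-1])
print(fit([(c,I.astype(float),True)],ROUND,(p[0],p[1],.09),z=p[2]-6.8))
w=1-cv2.dilate(I.astype(np.uint8),np.ones((5,5)));w[190:]=0
import h
from scipy.optimize import minimize
f=lambda v:(np.abs(sil(c,CASE,pose(v[0],v[1],v[2]/50),True)-K)*w).sum()/100
x=np.array([496,238,4.5])
for sgn in(6,2):
    S=np.vstack([x,x+np.eye(3)*sgn]);r=minimize(f,x,method="Nelder-Mead",options=dict(initial_simplex=S));x=r.x
print(x[:2],x[2]/50,r.fun,K.sum(),(K*w).sum())
E
```

```text
[492.66062374 286.19283955  69.13200356] [-3.13944485 -0.00801066 -3.05068417]
[4.93398e+02 2.85137e+02 9.20000e-02 5.20000e-02]
[493.851666   237.91540885] 0.09067336101344224 6.296470588235294 28134 19140
```

View pics/w4.png

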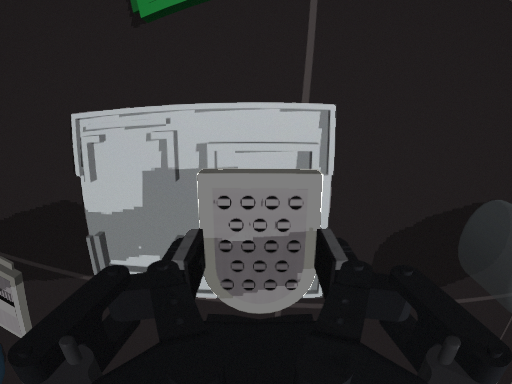

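```bash
python3 plan.py 489.6 287 26 -3.05
```

```text
before turn units x,y,z: [0.16 0.03 1.78] turn units -0.01
after turn units x,y,z: [0.16 0.03 1.78] turn units -0.01
```

```bash
python3 -m crank '[[[0.08,0,0.5,0],[0.04,0.02,0.5,0],[0,0.02,0.4,0],[0,0,0.2,0],[0,0,0,0],[0,0,0,0],[0,0,0,0]]]' 1; python3 plan.py 489.6 287 12.8 -3.05
```

```text
clock: 10.52
eef_pos: [490.3, 287.0, 30.3]
tool_rot: [-3.14, -0.006, -3.051]
force: [-0.0, 0.3, -1.2]
width: 57.1
gripper_force: 64.4
before turn units x,y,z: [0.03 0.   0.7 ] turn units -0.02
after turn units x,y,z: [0.03 0.   0.7 ] turn units -0.02
```

```bash
python3 -m crank '[[[0.02,0,0.12,0],[0,0,0.12,0],[0,0,0.12,0],[0,0,0.1,0],[0,0,0,0],[0,0,0,0]]]' 1; python3 plan.py 489.6 287 12.8 -3.05
```

```text
clock: 11.02
eef_pos: [489.2, 286.5, 17.9]
tool_rot: [-3.14, -0.007, -3.051]
force: [0.7, -0.4, -1.1]
width: 57.0
gripper_force: 64.4
before turn units x,y,z: [-0.02  0.02  0.2 ] turn units -0.02
after turn units x,y,z: [-0.02  0.02  0.2 ] turn units -0.02
```

No contact, and it is already below the wall tops, so I go on down.

```bash
python3 -m crank '[[[0,0.01,0.08,0],[0,0,0.08,0],[0,0,0.06,0],[0,0,0,0],[0,0,0,0]]]' 1; python3 plan.py 489.6 287 12.8 -3.05
```

```text
clock: 11.43
eef_pos: [489.4, 286.9, 13.0]
tool_rot: [-3.14, -0.006, -3.051]
force: [-0.4, -0.4, 3.0]
width: 56.8
gripper_force: 65.1
before turn units x,y,z: [-0.01  0.    0.01] turn units -0.02
after turn units x,y,z: [-0.01  0.    0.01] turn units -0.02
```

```bash
python3 -m crank '[[[0,0,0.05,0],[0,0,0.03,0],[0,0,0,0],[0,0,0,0]]]' 1; python3 -m crank '[[[0,0,0,0],[0,0,0,0],[0,0,0,0],[0,0,0,0],[0,0,0,0],[0,0,-0.3,0],[0,0,-1,0],[0,0,-1,0],[0,0,-1,0],[0,0,-1,0],[0,0,-1,0],[0,0,-1,0]]]' -1;  python3 plan.py 641 -4 150 3.31
python3 - <<'E'
from h import *
c=ctrl.get_image("wrist")
I=ctrl.trace("wrist","insert_round");print([d["confidence"] for d in I])
for z in(6,):
    print(fit([(c,I[0]["mask"].astype(float),True)],ROUND,(491,287,.09),z=z))
K=ctrl.trace("wrist","case")
cv2.imwrite("pics/w5.png",cv2.resize(c["img"],(700,525))[...,::-1])
E
```

```text
clock: 11.77
eef_pos: [489.4, 287.0, 12.8]
tool_rot: [-3.139, -0.005, -3.051]
force: [-3.7, -3.7, 20.5]
width: 56.7
gripper_force: 67.7
clock: 12.77
eef_pos: [490.0, 287.1, 169.8]
tool_rot: [-3.14, -0.007, -3.051]
force: [0.0, 0.2, -0.6]
width: 85.6
gripper_force: 0.0
before turn units x,y,z: [ -4.96 -12.14   0.79] turn units -0.97
after turn units x,y,z: [ -4.   -12.49   0.79] turn units -0.97
[0.62]
[4.91096e+02 2.86497e+02 8.70000e-02 2.20000e-02]
```

View pics/w5.png

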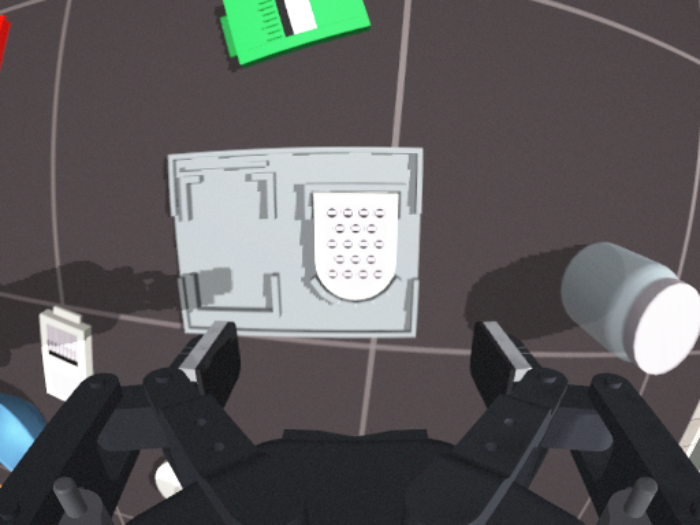

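The insert lies flat in the round nest at (330,355 in the enlarged view), and the fit agrees within 1 mm. Next is the long insert.

```bash
python3 plan.py 630 -3 170 2.97; python3 -m crank '[[[-0.38,-1,0,0],[-0.38,-1,0,0],[-0.38,-1,0,0],[-0.38,-1,0,0],[-0.38,-1,0,0],[-0.38,-1,0,0],[-0.38,-1,0,0],[-0.38,-1,0,0],[-0.38,-1,0,0],[-0.38,-1,0,0],[-0.38,-1,0,0],[-0.38,-1,0,0]]]' -1;  python3 -m crank '[[[0,0,0,1],[0,0,0,1],[0,0,0,1],[0,0,0,0.2],[0,0,0,0],[0,0,0,0]]]'; 
python3 - <<'E'
from h import *
c=ctrl.get_image("wrist")
for d in ctrl.trace("wrist","insert_long"):
    print(d["position"],d["confidence"],fit([(c,d["mask"].astype(float),True)],LONG,(641,-4,-.17)))
b=ctrl.trace("wrist","deck");print([(d["position"],d["confidence"],d["mask"].sum()) for d in b])
cv2.imwrite("pics/w6.png",c["img"][...,::-1])
E
python3 plan.py 630 -3 170 2.97
```

```text
before turn units x,y,z: [ -4.48 -12.09   0.02] turn units 3.27
after turn units x,y,z: [ -7.45 -10.52   0.02] turn units 3.27
clock: 13.92
eef_pos: [630.3, -2.8, 166.6]
tool_rot: [-3.14, -0.009, -3.051]
force: [0.4, 0.0, 0.1]
width: 85.5
gripper_force: 0.0
clock: 14.42
eef_pos: [630.3, -1.2, 167.3]
tool_rot: [-3.138, -0.007, 2.978]
force: [-0.3, -0.1, 0.0]
width: 85.6
gripper_force: 0.0
[211.3, 484.1] 0.97 [ 1.059667e+03 -2.240000e+02  2.030000e-01  1.000000e+00]
[182.0, 258.5] 0.66 [ 6.40371e+02 -3.66100e+00 -1.65000e-01  2.30000e-02]
[143.4, 16.4] 0.59 [ 1.059667e+03 -2.240000e+02  2.030000e-01  1.000000e+00]
[([144.9, 15.7], 0.73, np.int64(9480)), ([60.2, 419.4], 0.47, np.int64(10773))]
before turn units x,y,z: [ 0.01 -0.08 -0.09] turn units 0.09
after turn units x,y,z: [ 0.01 -0.08 -0.09] turn units 0.09
```

```bash
python3 plan.py 545 -268 250 3.1
```

```text
before turn units x,y,z: [  1.63 -11.09  -3.29] turn units -1.54
after turn units x,y,z: [  2.98 -10.81  -3.29] turn units -1.54
```

```bash
python3 -m crank '[[[0.15,-0.7,-1,0],[0.15,-0.9,-1,0],[0.15,-1,-1,0],[0.15,-1,-0.3,0],[0.15,-1,0,0],[0.15,-1,0,0],[0.15,-1,0,0],[0.15,-1,0,0],[0.15,-1,0,0],[0.15,-1,0,0],[0.15,-1,0,0],[0,-0.5,0,0]]]' -1;  python3 -m crank '[[[0,0,0,-1],[0,0,0,-0.5],[0,0,0,0],[0,0,0,0],[0,0,0,0]]]'
cat > deck.py <<'E'
from h import *
def DK(zb): 
    ch=lambda x0,x1:[box(x0,x1,-48,48,zb,14),box(x0,x1,32.5,48,zb,20),box(x0,x1,-48,-32.5,zb,20)]
    return ch(-150,-50)+ch(53,150)+[box(-50,-26,32.5,48,zb,20),box(-50,-26,-48,-32.5,zb,20),box(34,53,32.5,48,zb,20),box(34,53,-48,-32.5,zb,20),box(-50,53,22,32.5,-24,0),box(-50,53,-32.5,-22,-24,0)]
PIT=-np.radians(22)
E
python3 - <<'E'
from deck import *
import pickle
s=ctrl.read_state();print(s["eef_pos"],s["tool_rot"])
c=ctrl.get_image("wrist");D=ctrl.trace("wrist","deck");d=D[0];m=d["mask"].astype(float)
P={t:ctrl.place_of("wrist",t) for t in("deck","lip","gap_left","latch_grip")}
pickle.dump((c,D,P),open("wd.pkl","wb"))
print(d["confidence"],m.sum())
for zb in(-4,-14): print(zb,fit([(c,m,True)],DK(zb),(534,-271,-.04),85,PIT))
T=pose(534,-271,-.04,85,PIT)
for t,q in(("deck",(0,0,0)),("lip",(-50,0,14)),("gap_left",(4,40,0)),("latch_grip",(74,40,40))):
    print(t,[(x["position"],x["confidence"]) for x in P[t]],projN(c,[T[:3,:3]@np.array(q)+T[:3,3]],True)[0][::-1])
cv2.imwrite("pics/w7.png",cv2.resize(np.where(d["mask"][...,None],c["img"],c["img"]//2),(800,600))[...,::-1])
E
```

```text
clock: 15.57
eef_pos: [542.9, -272.1, 251.4]
tool_rot: [-3.136, -0.007, 2.972]
force: [0.1, -0.4, -1.2]
width: 85.3
gripper_force: 0.0
clock: 15.98
eef_pos: [545.2, -267.3, 251.6]
tool_rot: [-3.139, -0.006, 3.096]
force: [0.2, 0.9, 0.3]
width: 85.2
gripper_force: 0.0
[ 545.20802664 -267.33028852  251.64521644] [-3.13928704 -0.00618633  3.09587149]Traceback (most recent call last):
  File "<stdin>", line 4, in <module>
IndexError: list index out of range
```

```bash
cat > dm.py <<'E'
from deck import *
import pickle
s=ctrl.read_state();print(s["eef_pos"],s["tool_rot"])
c=ctrl.get_image("wrist");D=ctrl.trace("wrist","deck") or ctrl.trace("wrist","gap_left") or ctrl.trace("wrist","lip")
P={t:ctrl.place_of("wrist",t) for t in("deck","lip","gap_left","latch_grip")}
pickle.dump((c,D,P),open("wd.pkl","wb"))
T=pose(534,-271,-.04,85,PIT)
for t,q in(("deck",(0,0,0)),("lip",(-50,0,14)),("gap_left",(4,40,0)),("latch_grip",(74,40,40))):
    print(t,[(np.round(x["position"],1),round(x["confidence"],2)) for x in P[t]],projN(c,[T[:3,:3]@np.array(q)+T[:3,3]],True)[0][::-1])
cv2.imwrite("pics/w7.png",c["img"][...,::-1])
if D:
    d=D[0];m=d["mask"].astype(float);print(d["confidence"],d["position"],m.sum())
    for zb in(-4,-14): print(zb,fit([(c,m,True)],DK(zb),(534,-271,-.04),85,PIT))
E
python3 dm.py
```

```text
[ 545.14253558 -267.51785134  251.68457607] [-3.13900588 -0.00621416  3.096031  ]
deck [(array([283.6, 364.5]), 0.34)] [165.66099135 256.83303319]
lip [(array([120.2, 257.3]), 0.76)] [116.46467632 256.55810281]
gap_left [(array([170.9, 293.8]), 0.68)] [169.298033   294.74316459]
latch_grip [(array([241. , 299.3]), 0.76)] [237.33639263 300.93504336]
0.58 [215.4, 256.3] 21121.0
-4 [ 5.35774e+02 -2.71086e+02 -4.10000e-02  8.70000e-02]
-14 [ 5.35778e+02 -2.71117e+02 -4.10000e-02  8.90000e-02]
```

```bash
python3 - <<'E'
from deck import *
import pickle
c,D,P=pickle.load(open("wd.pkl","rb"))
T=pose(535.8,-271.1,-.041,85,PIT)
im=cv2.resize(c["img"],None,fx=4,fy=4,interpolation=2)
def L(pts,col):
    u=projN(c,np.array(pts,float)@T[:3,:3].T+T[:3,3],True)
    cv2.polylines(im,[np.round((u+.5)*4*16).astype(np.int32)],True,col,1,cv2.LINE_AA,4)
L([(-50,-32.5,14),(-50,32.5,14),(53,32.5,14),(53,-32.5,14)],(255,0,0))
L([(-50,-22,0),(-50,22,0),(53,22,0),(53,-22,0)],(0,0,255))
for s in(1,-1):
    L([(-150,32.5*s,20),(-150,48*s,20),(-26,48*s,20),(-26,32.5*s,20)],(0,160,0));L([(34,32.5*s,20),(34,48*s,20),(150,48*s,20),(150,32.5*s,20)],(0,160,0))
cv2.imwrite("pics/w8.png",cv2.resize(im[60*4:260*4,140*4:370*4],(690,600))[...,::-1])
E
```

```text
(no output)
```

View pics/w8.png

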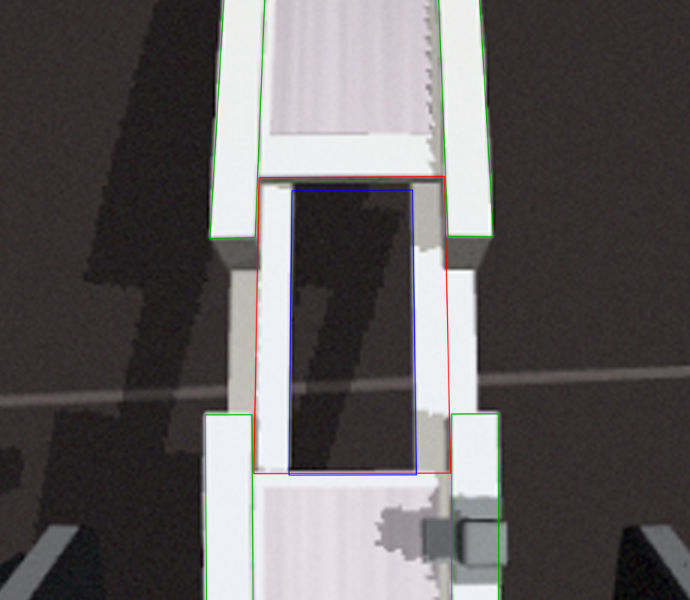

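The overlay of the fitted deck (535.8, -271.1, yaw -0.041) lies on the window and rail edges within a pixel. The catch is open at the lower right, (480,540). Back to the long insert, to grip it 8 mm tongue-side of its middle.

```bash
python3 - <<'E'
from deck import *
import pickle
c,D,P=pickle.load(open("wd.pkl","rb"))
T=pose(535.8,-271.1,-.041,85,PIT)
for j in(0,5,10):
  print(j,projN(c,[T[:3,:3]@np.array((76-j,40,40.))+T[:3,3]],True)[0][::-1],P["latch_grip"][0]["position"])
for n,q in dict(over=(-4,0,60),touch=(2,0,31),par=(6,0,21),tilt=(4.4,0,12.4),tuck=(-7,0,12.4),home=(-7,0,7)).items(): print(n,np.round(T[:3,:3]@np.array(q)+T[:3,3],1))
E
python3 plan.py 632.5 -2.4 251 2.977
```

```text
0 [241.40277587 300.76530366] [241.0, 299.3]
5 [235.88765382 300.73744478] [241.0, 299.3]
10 [230.36654704 300.70013689] [241.0, 299.3]
over [ 509.6 -270.   139.1]
touch [ 526.  -270.7  114.5]
par [ 533.5 -271.   106.7]
tilt [ 535.2 -271.1   98.1]
tuck [ 524.7 -270.6   93.9]
home [ 526.7 -270.7   88.9]
before turn units x,y,z: [-3.01 10.77  0.03] turn units 1.49
after turn units x,y,z: [-1.71 11.05  0.03] turn units 1.49
```

```bash
python3 -m crank '[[[-0.28,0.98,0,0],[-0.28,0.98,0,0],[-0.28,0.98,0,0],[-0.28,0.98,0,0],[-0.28,0.98,0,0],[-0.28,0.98,0,0],[-0.28,0.98,0,0],[-0.28,0.98,0,0],[-0.28,0.98,0,0],[-0.28,0.98,0,0],[-0.2,0.97,0,0],[0,0,0,1]]]' -1;  python3 -m crank '[[[0,0,1,0.5],[0,0,1,0],[0,0,1,0],[0,0,1,0],[0,0,1,0],[0,0,1,0],[0,0,0.7,0],[0,0,0.3,0],[0,0,0,0],[0,0,0,0]]]'; python3 plan.py 632.5 -2.4 5 2.977
```

```text
clock: 17.38
eef_pos: [632.9, 5.3, 250.7]
tool_rot: [3.139, -0.005, 3.023]
force: [0.4, 0.9, 0.5]
width: 85.9
gripper_force: 0.0
clock: 18.22
eef_pos: [631.4, -2.7, 75.9]
tool_rot: [-3.139, -0.005, 2.976]
force: [0.1, 0.3, 0.6]
width: 85.1
gripper_force: 0.0
before turn units x,y,z: [-0.04  0.02  2.83] turn units -0.01
after turn units x,y,z: [-0.04  0.02  2.83] turn units -0.01
```

```bash
python3 -m crank '[[[-0.04,0,0.9,0],[0,0,0.8,0],[0,0,0.5,0],[0,0,0.4,0],[0,0,0.2,0],[0,0,0,0],[0,0,0,0],[0,0,0,0]]]' -1; python3 plan.py 632.5 -2.4 5 2.977
```

```text
clock: 18.88
eef_pos: [632.4, -3.0, 6.4]
tool_rot: [-3.139, -0.004, 2.976]
force: [-0.2, -0.2, -0.2]
width: 85.4
gripper_force: 0.0
before turn units x,y,z: [-0.    0.03  0.06] turn units -0.02
after turn units x,y,z: [-0.    0.03  0.06] turn units -0.02
```

```bash
python3 -m crank '[[[0,0,0,0],[0,0,0,0],[0,0,0,0],[0,0,0,0],[0,0,0,0],[0,0,0,0],[0,0,0,0],[0,0,-0.3,0],[0,0,-0.6,0],[0,0,-1,0],[0,0,-1,0],[0,0,-1,0]]]' 1; python3 -m crank '[[[0,0,-1,0],[0,0,-1,0],[0,0,-1,0],[0,0,-1,0],[0,0,0,0],[0,0,0,0]]]'; python3 plan.py 509.6 -270 165 3.1
```

```text
clock: 19.88
eef_pos: [631.7, -3.0, 104.0]
tool_rot: [-3.138, -0.007, 2.976]
force: [0.5, 0.3, -0.8]
width: 56.7
gripper_force: 64.1
clock: 20.38
eef_pos: [633.5, -2.7, 204.7]
tool_rot: [-3.139, -0.003, 2.976]
force: [-0.0, -0.0, -2.3]
width: 57.0
gripper_force: 64.1
before turn units x,y,z: [  3.12 -11.36   1.59] turn units -1.55
after turn units x,y,z: [  4.51 -10.89   1.59] turn units -1.55
```

```bash
python3 -m crank '[[[0.27,-0.98,0,0],[0.27,-0.98,0,0],[0.27,-0.98,0,0],[0.27,-0.98,0,0],[0.27,-0.98,0,0],[0.27,-0.98,0,0],[0.27,-0.98,0,0],[0.27,-0.98,0,0],[0.27,-0.98,0,0],[0.27,-0.98,0,0],[0.27,-0.98,0,0],[0.15,-0.58,0,0]]]' 1; python3 -m crank '[[[0,0,0,-1],[0,0,0.3,-0.55],[0,0,0.6,0],[0,0,0.6,0],[0,0,0,0],[0,0,0,0],[0,0,0,0]]]'; python3 plan.py 516 -270.3 139 3.1
python3 - <<'E'
from h import *
c=ctrl.get_image("wrist");s=ctrl.read_state();p=s["eef_pos"];print(p)
w=np.zeros((384,512));w[:]=1
for d in ctrl.trace("wrist","insert_long")[:3]:
    print(d["position"],d["confidence"],fit([(c,d["mask"].astype(float),True)],LONG,(p[0]+8,p[1],-.041),z=p[2]-6.8) if d["mask"].sum()>8000 else 0)
E
```

```text
clock: 21.38
eef_pos: [505.8, -273.1, 202.5]
tool_rot: [-3.137, -0.01, 2.972]
force: [-0.1, 0.9, -1.7]
width: 56.7
gripper_force: 64.2
clock: 21.97
eef_pos: [508.7, -269.9, 166.8]
tool_rot: [-3.139, -0.007, 3.1]
force: [0.4, 0.1, -1.6]
width: 56.6
gripper_force: 64.3
before turn units x,y,z: [-0.29 -0.01  1.11] turn units 0.0
after turn units x,y,z: [-0.29 -0.01  1.11] turn units 0.0
[ 509.10479041 -269.96903539  167.22431082]
[27.1, 389.4] 0.71 0
```

```bash
python3 -m crank '[[[-0.3,0,0.5,0],[-0.22,0.02,0.6,0],[0,0,0.5,0],[0,0,0.2,0],[0,0,0,0],[0,0,0,0],[0,0,0,0]]]' 1; python3 plan.py 526 -270.7 112 3.1
```

```text
clock: 22.65
eef_pos: [521.6, -269.7, 122.1]
tool_rot: [-3.139, -0.006, 3.1]
force: [-1.1, 0.7, 1.6]
width: 56.6
gripper_force: 64.4
before turn units x,y,z: [-0.18 -0.03  0.4 ] turn units 0.0
after turn units x,y,z: [-0.18 -0.03  0.4 ] turn units 0.0
```

```bash
python3 -m crank '[[[0,0,-0.45,0],[-0.3,-0.03,0,0],[0,0,0,0],[0,0,0.2,0],[0,0,0.15,0],[0,0,0.15,0],[0,0,0.1,0],[0,0,0,0]]]' 1; python3 plan.py 533.5 -271 106.7 3.1
```

```text
clock: 23.32
eef_pos: [528.7, -271.6, 117.8]
tool_rot: [-3.139, -0.007, 3.1]
force: [-1.6, -1.7, 5.9]
width: 56.6
gripper_force: 62.2
before turn units x,y,z: [-0.19  0.03  0.44] turn units -0.01
after turn units x,y,z: [-0.19  0.03  0.44] turn units -0.01
```

```bash
python3 -m crank '[[[-0.05,0.01,0.12,0],[-0.05,0.01,0.12,0],[-0.05,0.01,0.1,0],[-0.04,0,0.1,0],[0,0,0,0],[0,0,0,0]]]' 1; python3 plan.py 535.2 -271.1 98.1 3.1
```

```text
clock: 23.82
eef_pos: [531.3, -270.9, 105.9]
tool_rot: [-3.139, -0.011, 3.099]
force: [-4.5, -0.1, 1.8]
width: 54.5
gripper_force: 62.8
before turn units x,y,z: [-0.16 -0.    0.31] turn units -0.01
after turn units x,y,z: [-0.16 -0.    0.31] turn units -0.01
```

```bash
cat > hold.py <<'E'
from deck import *
T=pose(535.8,-271.1,-.041,85,PIT)
def look():
    c=ctrl.get_image("wrist");s=ctrl.read_state();p=s["eef_pos"]
    q=T[:3,:3].T@(p-T[:3,3]);print("tcp deck",np.round(q,1),"w",round(s["width"],1),s["clock"])
    cv2.imwrite("pics/h%.2f.png"%s["clock"],c["img"][...,::-1])
    for d in ctrl.trace("wrist","insert_long"):
        m=d["mask"].astype(float)
        print(np.round(d["position"]),round(d["confidence"],2),m.sum())
        if m.sum()<5000 or abs(d["position"][1]-257)>40: continue
        def f(v):  # deck x,y,z(mm), tilt deg
            Q=np.eye(4);Q[:3,:3]=R.from_euler("Y",-np.radians(v[3])).as_matrix();Q[:3,3]=v[:3]
            return np.abs(sil(c,LONG,T@Q,True)-m).sum()/m.sum()
        for t0 in(0,10):
            x=np.array([q[0]+8,0,q[2]-7,t0])
            for k in(6,2):
                S=np.vstack([x,x+np.eye(4)*k]);r=minimize(f,x,method="Nelder-Mead",options=dict(initial_simplex=S));x=r.x
            print("insert x,y,z,tilt",np.round(x,1),round(r.fun,3))
if __name__=="__main__": look()
E
python3 hold.py
```

```text
tcp deck [ 4.3  0.1 21.2] w 54.7 23.8667
[ 10. 416.] 0.88 1656.0
[239. 258.] 0.68 16891.0
insert x,y,z,tilt [ 1.  -0.7 -5.7 28.5] 0.091
insert x,y,z,tilt [ 0.9 -0.7 -5.5 28.6] 0.091
```

```bash
python3 -c "
import cv2,glob
a=cv2.imread(sorted(glob.glob('pics/h*.png'))[-1]);cv2.imwrite('pics/v10.png',cv2.resize(a[90:330,110:410],(750,600),interpolation=2))"
```

```text
(no output)
```

View pics/v10.png

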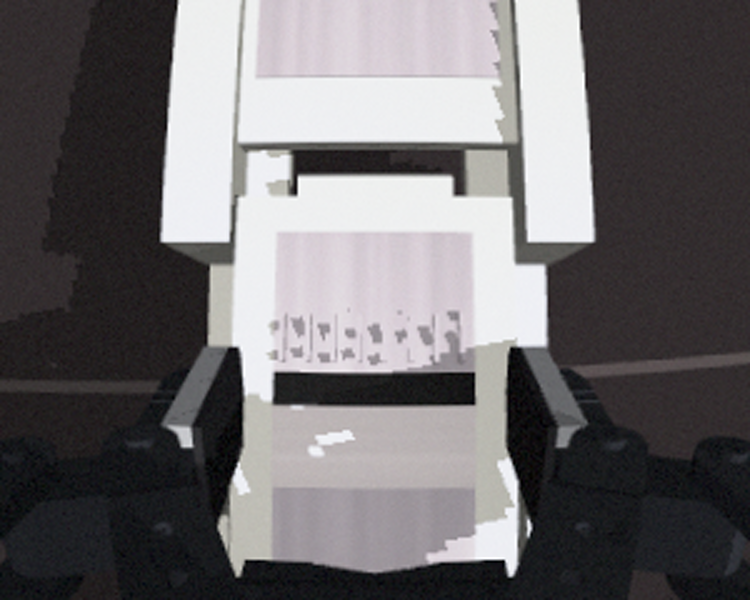

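The last picture shows the insert centred between the rails, about parallel with the deck. Its tongue tip is at (175,375 in the crop), about 7 mm short of the lip edge (145). I press on so that its low end dips into the window over the upper edge.

```bash
python3 -m crank '[[[-0.04,0,0.1,0],[-0.04,0,0.1,0],[-0.04,0,0.08,0],[-0.02,0,0.06,0],[0,0,0,0],[0,0,0,0]]]' 1; python3 hold.py; python3 plan.py 535.2 -271.1 98.1 3.1
```

```text
clock: 24.42
eef_pos: [534.2, -270.9, 102.8]
tool_rot: [-3.136, -0.012, 3.099]
force: [-18.5, 3.6, 39.1]
width: 54.8
gripper_force: 76.0
tcp deck [ 5.1  0.2 17.1] w 54.8 24.4667
[242. 259.] 0.98 16507.0
insert x,y,z,tilt [  3.4  -0.5 -10.1  32.3] 0.086
insert x,y,z,tilt [  3.4  -0.6 -10.   32.4] 0.086
[  8. 418.] 0.95 1336.0
before turn units x,y,z: [-0.04 -0.01  0.19] turn units -0.02
after turn units x,y,z: [-0.04 -0.01  0.19] turn units -0.02
```

```bash
python3 - <<'E'
s=open("hold.py").read()
s=s.replace("return np.abs(sil(c,LONG,T@Q,True)-m).sum()/m.sum()","return (np.abs(sil(c,LONG,T@Q,True)-m)*W).sum()/1000+((v[1])/20)**2")
s=s.replace("def look():","W=np.ones((384,512));W[300:]=0;W[226:,:212]=0;W[226:,310:]=0\ndef look():")
s=s.replace("for t0 in(0,10)","for t0 in(0,10,20)")
open("hold.py","w").write(s)
E
python3 hold.py
```

```text
tcp deck [ 5.1  0.1 17.1] w 54.2 24.5667
[240. 257.] 0.68 16478.0
insert x,y,z,tilt [17.9 -0.6  8.2  9.4] 0.126
insert x,y,z,tilt [17.6 -0.6  9.3 10.8] 0.131
insert x,y,z,tilt [17.9 -0.6  8.4  9.4] 0.125
[ 11. 416.] 0.66 1405.0
```

The weighted fit gives the low end on the ledge, tilted 9.4 degrees, with its corner at deck x -31. I ease off and slide it down the slope under the lip.

```bash
python3 -m crank '[[[0,0,-0.13,0],[0.1,0,0.04,0],[0.1,0,0.04,0],[0.1,0,0.04,0],[0.1,0,0.04,0],[0,0,0,0],[0,0,0,0]]]' 1; python3 hold.py
```

```text
clock: 25.2
eef_pos: [534.1, -270.9, 103.0]
tool_rot: [-3.136, 0.008, 3.101]
force: [0.0, 0.5, 24.5]
width: 54.3
gripper_force: 69.3
tcp deck [ 5.2  0.  17.4] w 54.4 25.25
[ 10. 422.] 0.78 1262.0
[240. 258.] 0.73 16397.0
insert x,y,z,tilt [18.  -0.6  8.2 10.2] 0.071
insert x,y,z,tilt [17.9 -0.6  8.2 10.4] 0.071
insert x,y,z,tilt [17.9 -0.6  8.3 10.4] 0.071
```

```bash
python3 -m crank '[[[0,0,-0.24,0],[0.1,0,0.02,0],[0.1,0,0.04,0],[0.05,0,0.02,0],[0,0,0,0],[0,0,0,0]]]' 1; python3 hold.py
```

```text
clock: 25.8
eef_pos: [524.7, -270.4, 103.3]
tool_rot: [-3.138, 0.002, 3.101]
force: [2.6, -0.2, 9.7]
width: 54.4
gripper_force: 69.3
tcp deck [-3.4  0.3 21.2] w 54.4 25.85
[ 15. 419.] 0.57 1994.0
[238. 257.] 0.55 16867.0
insert x,y,z,tilt [ 8.2 -0.5 13.5  7. ] 0.077
insert x,y,z,tilt [ 8.2 -0.5 13.6  7. ] 0.077
insert x,y,z,tilt [ 8.2 -0.4 13.8  7.1] 0.077
```

```bash
python3 -m crank '[[[-0.12,0,0.05,0],[-0.08,0,0.1,0],[0,0,0.1,0],[0,0,0.05,0],[0,0,0,0],[0,0,0,0]]]' 1; python3 hold.py
```

```text
clock: 26.4
eef_pos: [525.8, -270.5, 98.5]
tool_rot: [-3.136, -0.006, 3.1]
force: [-12.2, 2.9, 40.2]
width: 54.7
gripper_force: 76.7
tcp deck [-4.2  0.2 16.3] w 54.6 26.45
[ 14. 420.] 0.8 1867.0
[241. 260.] 0.77 16459.0
insert x,y,z,tilt [ 8.6 -0.4  7.6  9.6] 0.069
insert x,y,z,tilt [ 8.6 -0.4  7.9  9.7] 0.069
insert x,y,z,tilt [ 8.6 -0.4  7.6  9.7] 0.068
```

```bash
python3 -m crank '[[[0.1,0,-0.15,0],[0.1,0,0.02,0],[0.1,0,0.03,0],[0.1,0,0.03,0],[0.1,0,0.03,0],[0,0,0,0],[0,0,0,0]]]' 1; python3 hold.py
```

```text
clock: 27.08
eef_pos: [519.5, -270.1, 96.1]
tool_rot: [-3.139, 0.006, 3.101]
force: [10.5, -1.3, 0.3]
width: 54.4
gripper_force: 66.0
tcp deck [-11.    0.4  16.3] w 54.5 27.1333
[ 15. 422.] 0.64 2253.0
[243. 257.] 0.58 16294.0
insert x,y,z,tilt [ 0.6 -0.7 24.  26.8] 0.188
insert x,y,z,tilt [-0.8 -0.3 21.3 28.4] 0.113
insert x,y,z,tilt [-0.7 -0.3 21.1 28.1] 0.114
```

```bash
python3 -m crank '[[[-0.1,0,0.06,0],[-0.08,0,0.08,0],[0,0,0.08,0],[0,0,0.08,0],[0,0,0,0],[0,0,0,0]]]' 1; python3 - <<'E'
s=open("hold.py").read()
s=s.replace("W[300:]=0;","W[300:]=0;W[:175]=0;")
open("hold.py","w").write(s)
E
python3 hold.py
```

```text
clock: 27.68
eef_pos: [522.2, -270.3, 90.5]
tool_rot: [-3.138, 0.003, 3.1]
force: [0.8, 1.7, 19.5]
width: 54.1
gripper_force: 84.9
tcp deck [-10.6   0.3  10.2] w 54.2 27.7333
[240. 259.] 0.95 16642.0
insert x,y,z,tilt [-5.4 -0.4  6.5  8.7] 0.03
insert x,y,z,tilt [-2.5 -0.4  7.   9.4] 0.03
insert x,y,z,tilt [ 4.2 -0.4  8.1 10.9] 0.03
[ 12. 425.] 0.76 1942.0
```

```bash
python3 -m crank '[[[0,0,-0.1,0],[0,0,0,0],[0,0,0,0],[0,0,0,0],[0,0,0,0],[0,0,0,0],[0,0,-0.4,0],[0,0,-1,0],[0,0,-1,0],[0,0,-1,0],[0,0,-1,0],[0,0,0,0]]]' -1; sed -i 's/W\[300:\]=0;W\[:175\]=0;W\[226:,:212\]=0;W\[226:,310:\]=0/pass/; s/<5000/<2000/; s/>40/>60/' hold.py
sed -i 's/x=np.array(\[q\[0\]+8,0,q\[2\]-7,t0\])/x=np.array([2,0,t0*.8,t0])/' hold.py; python3 hold.py
```

```text
clock: 28.78
eef_pos: [521.7, -270.5, 205.9]
tool_rot: [-3.136, 0.002, 3.1]
force: [0.9, 0.3, 0.6]
width: 85.6
gripper_force: 0.0
tcp deck [3.010e+01 1.000e-01 1.157e+02] w 85.6 28.8333
[200. 261.] 0.98 7664.0
insert x,y,z,tilt [ 1.  -0.5 -1.5  9.4] 0.301
insert x,y,z,tilt [ 0.9 -0.6  0.2  9.2] 0.311
insert x,y,z,tilt [ 0.9 -0.6 -1.2  7.3] 0.302
[ 23. 376.] 0.65 2559.0
[144. 259.] 0.18 19409.0
insert x,y,z,tilt [ 64.4   0.7  70.9 -63.4] 13.659
insert x,y,z,tilt [66.5  1.1 71.  85.6] 13.743
insert x,y,z,tilt [ 64.6   0.7  70.7 -63.1] 13.659
```

```bash
cat > seat.py <<'E'
from deck import *
T=pose(535.8,-271.1,-.041,85,PIT)
B=[box(-50,50,-30,30,8,14)]
c=ctrl.get_image("wrist");s=ctrl.read_state();print(s["clock"])
cv2.imwrite("pics/seat%.2f.png"%s["clock"],c["img"][...,::-1])
L=[d for d in ctrl.trace("wrist","insert_long") if d["mask"].sum()>3000 and abs(d["position"][1]-258)<40]
m=L[0]["mask"].astype(float);print(m.sum(),np.argwhere(m).min(0),np.argwhere(m).max(0))
def f(v):
    Q=np.eye(4);Q[:3,:3]=R.from_euler("ZY",[np.radians(v[4]),-np.radians(v[3])]).as_matrix();Q[:3,3]=v[:3]
    return np.abs(sil(c,B,T@Q,True)-m).sum()/m.sum()
# pivot about low corner on ledge: x,tilt,y,yaw free
def g(u): 
    t=np.radians(u[1]);return f([u[0]-50+50*np.cos(t),u[2],50*np.sin(t),u[1],u[3]])
for t0 in(0,8):
    x=np.array([1,t0,0,0.])
    for k in(4,1.5):
        S=np.vstack([x,x+np.eye(4)*k]);r=minimize(g,x,method="Nelder-Mead",options=dict(initial_simplex=S));x=r.x
    print("xhome,tilt,y,yaw",np.round(x,2),round(r.fun,3))
for t in(0,3,6,9): print(t,round(g([1,t,0,0]),3),round(g([3,t,0,0]),3))
P=ctrl.place_of("wrist","latch_grip")
for j in(0,10,20,30): print(j,np.round(projN(c,[T[:3,:3]@np.array((76-j,40,40.))+T[:3,3]],True)[0][::-1],1))
print([(np.round(p["position"],1),p["confidence"]) for p in P])
E
python3 seat.py
```

```text
28.9333
7814.0 [147 224] [261 295]
xhome,tilt,y,yaw [-0.93 -0.61 -0.53  0.16] 0.024
xhome,tilt,y,yaw [-0.88 -0.18 -0.51 -0.  ] 0.024
0 0.053 0.092
3 0.047 0.085
6 0.044 0.081
9 0.05 0.075
0 [296.6 311. ]
10 [284.5 311.2]
20 [272.1 311.4]
30 [259.6 311.5]
[(array([291.3, 312.7]), 0.56)]
```

```bash
cat > w.py <<'E'
from h import *
T=pose(535.8,-271.1,-.041,85,-np.radians(22))
for q in((36,-5,30),(36,-5,14),(108,40,75),(106,40,31),(95,40,31),(62,40,31)): print(q,np.round(T[:3,:3]@np.array(q,float)+T[:3,3],1))
E
python3 w.py; python3 plan.py 557.9 -277.1 130 3.1
```

```text
(36, -5, 30) [ 557.7 -277.   126.3]
(36, -5, 14) [ 563.7 -277.2  111.5]
(108, 40, 75) [ 609.4 -234.1  195. ]
(106, 40, 31) [ 624.  -234.7  153.5]
(95, 40, 31) [ 613.8 -234.3  149.3]
(62, 40, 31) [ 583.3 -233.   137. ]
before turn units x,y,z: [-1.62 -0.23  2.77] turn units -0.0
after turn units x,y,z: [-1.62 -0.23  2.77] turn units -0.0
```

```bash
python3 -m crank '[[[-0.9,-0.1,0.5,0],[-0.9,-0.12,0.8,0],[0,0,0.8,0],[0,0,0.6,0],[0,0,0.5,0],[0,0,0.1,0],[0,0,0,0],[0,0,0,0],[0,0,0,0],[0,0,0,0]]]' 1; python3 -m crank '[[[0,0,0.1,0],[0,0,0.1,0],[0,0,0.1,0],[0,0,0,0],[0,0,0,0]]]'
```

```text
clock: 29.87
eef_pos: [563.3, -277.7, 118.6]
tool_rot: [-3.138, -0.005, 3.1]
force: [-0.8, -0.0, 0.3]
width: -0.1
gripper_force: 0.0
clock: 30.28
eef_pos: [563.6, -277.8, 114.1]
tool_rot: [-3.136, -0.004, 3.1]
force: [-6.4, 2.2, 23.6]
width: -0.1
gripper_force: 12.2
```

```bash
python3 -m crank '[[[0,0,-0.6,0],[0,0,-1,0],[0,0,-1,0],[0,0,-1,0],[-0.6,0.4,0,0],[-1,0.7,0,0],[-0.93,0.6,0,0],[0,0,0,0],[0,0,0,0],[0,0,0,0]]]' 1; python3 plan.py 626 -234.7 154 3.1
```

```text
clock: 31.12
eef_pos: [627.6, -237.8, 199.2]
tool_rot: [-3.138, -0.008, 3.1]
force: [0.0, -0.5, 0.2]
width: -0.0
gripper_force: 0.0
before turn units x,y,z: [0.07 0.12 1.81] turn units -0.0
after turn units x,y,z: [0.07 0.12 1.81] turn units -0.0
```

```bash
python3 -m crank '[[[0,0.12,0.6,0],[0,0,0.6,0],[0,0,0.4,0],[0,0,0.2,0],[0,0,0,0],[0,0,0,0],[0,0,0,0]]]' 1; python3 -m crank '[[[0.2,0,0.08,0],[0.2,0,0.08,0],[0.2,0,0.08,0],[0.2,0,0.08,0],[0.2,0,0.08,0],[0.2,0,0.08,0],[0.2,0,0.08,0],[0.1,0,0.04,0],[0,0,0,0],[0,0,0,0]]]'; python3 plan.py 583.3 -233 137 3.1
```

```text
clock: 31.7
eef_pos: [628.5, -234.9, 155.3]
tool_rot: [-3.139, -0.005, 3.099]
force: [-1.1, 0.2, 0.1]
width: -0.1
gripper_force: 0.0
clock: 32.53
eef_pos: [589.6, -233.0, 139.5]
tool_rot: [-3.139, -0.008, 3.1]
force: [0.2, 0.1, -0.3]
width: -0.2
gripper_force: 0.1
before turn units x,y,z: [ 0.25 -0.01  0.1 ] turn units -0.0
after turn units x,y,z: [ 0.25 -0.01  0.1 ] turn units -0.0
```

```bash
python3 -m crank '[[[0.1,0,0.04,0],[0.1,0,0.04,0],[0.1,0,0.04,0],[0.1,0,0.04,0],[0.1,0,0.04,0],[0,0,0,0],[0,0,0,0]]]' 1; python3 plan.py 583.3 -233 137 3.1
```

```text
clock: 33.12
eef_pos: [582.7, -232.7, 136.7]
tool_rot: [-3.138, 0.004, 3.1]
force: [8.2, -0.4, 3.6]
width: 0.4
gripper_force: 4.7
before turn units x,y,z: [-0.02 -0.01 -0.01] turn units 0.0
after turn units x,y,z: [-0.02 -0.01 -0.01] turn units 0.0
```

```bash
python3 -m crank '[[[0.1,0,0.04,0],[0,0,0,0],[-0.6,0,-0.3,0],[-0.6,0,-0.5,0],[0,0,-1,0],[0,0,-1,0],[0.8,-0.6,0,0],[1,-0.8,0,0],[1,0,0,0],[0.3,0,0,0],[0,0,0,0],[0,0,0,0]]]' 1; python3 seat.py
```

```text
clock: 34.12
eef_pos: [527.0, -264.9, 204.2]
tool_rot: [-3.139, -0.006, 3.1]
force: [-0.9, 0.8, 0.5]
width: -0.2
gripper_force: 0.0
34.1667
6442.0 [140 219] [251 288]
xhome,tilt,y,yaw [ -6.2  -32.67  -1.01  -0.12] 0.167
xhome,tilt,y,yaw [-6.310e+00 -3.302e+01 -1.160e+00  2.000e-02] 0.167
0 0.247 0.292
3 0.238 0.282
6 0.246 0.273
9 0.256 0.27
0 [287.5 304.2]
10 [275.1 304.4]
20 [262.5 304.5]
30 [249.8 304.5]
[(array([246.7, 302.8]), 0.59)]
```

```bash
python3 -m crank '[[[0,0,-0.5,0],[0,0,-0.5,0],[0,0,0,0],[0,0,0,0],[0,0,0,0],[0,0,0,0],[0,0,0,0],[0,0,0,0]]]' -1; sed -i 's/return np.abs(sil(c,B,T@Q,True)-m).sum()/return (np.abs(sil(c,B,T@Q,True)-m)*W).sum()/; s/^def f/W=np.ones(m.shape);W[200:,275:]=0\ndef f/' seat.py; python3 seat.py
```

```text
clock: 34.93
eef_pos: [526.9, -265.0, 228.7]
tool_rot: [-3.139, -0.007, 3.1]
force: [0.5, 0.0, -0.0]
width: 85.4
gripper_force: 0.0
34.9833
6603.0 [136 221] [241 286]
xhome,tilt,y,yaw [ 0.42  4.7  -0.07 -0.14] 0.018
xhome,tilt,y,yaw [ 1.05  7.38 -0.11 -0.14] 0.018
0 0.047 0.081
3 0.032 0.066
6 0.021 0.053
9 0.025 0.04
0 [272.  300.7]
10 [260.5 300.8]
20 [248.9 300.8]
30 [237.3 300.8]
[(array([235. , 301.1]), 0.86)]
```

```bash
python3 -c "
from cell import ctrl
print(ctrl.finish_job())"
```

```text
the job is handed in; nothing more can be done
None
```

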